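# Hold a sweet box in the banding gauge and lock the stop

### The job

Slide the gauge's stop along its rail until its blade holds the sweet box lying in the gauge square and snug against the end fence. Then, with the stop still there, turn the black clamp knob clockwise all the way to lock it, and let go. Leave the jar, the bowl and the spare box where they are.

Things in the scene. Friction and masses are not known exactly. Their poses are not given: they have to be found in the camera images.
- gauge: The box gauge, a fixed aluminium fixture: bed plate 230 (x) x 420 (y) x 8 mm. Origin: centre of its underside; z up, +y along the rail to the end fence, +x away from the robot. Steel rail 30 wide, top at 28 mm, along y at x = -70 mm. End fence: upright plate x = -45 to 105 mm, top at 63 mm. Low lip along the far edge (inner face x = 105 mm, top at 26 mm). Heights above the counter.
- fence_face (a point): Point on the end fence's inner face (the face the box must rest against), 33 mm above the counter; axes as the gauge's: the face is the plane y = 0 of this frame, the box lies on its -y side.
- stop (a joint): Place of the stop on the rail, m: 0 farthest from the fence, growing towards it (gauge +y), to 0.21. Slides with 1.5 N drag while unclamped. The stop: a grey 60 x 60 mm saddle on the rail, on it a pad tilted 28 degrees towards the robot that carries the clamp knob, and an aluminium cross blade 8 mm thick, 135 mm long, top 61 mm above the counter, reaching across the bed.
- stop_face (a point): Point on the blade's pushing face (the face looking to the fence), 33 mm above the counter; axes as the gauge's: the face is the plane y = 0 of this frame. Moves with the stop; the knob's axis lies 30 mm to its -y side.
- knob_grip (a point): Grip point of the clamp knob: on its axis, at the middle of its black bar, 27 mm out from the tilted pad, 87 mm above the counter. Bar 46 mm long (x of this frame), 14 mm thick (y: close the fingers along y), 26 mm tall (z). z is the knob's axis, out of the pad: up, leaning 28 degrees to the robot (gauge -x); approach along -z. The frame turns with the knob.
- knob (a joint): Angle of the clamp knob, rad: 0 loose, 1.4 fully tight (end of travel); grows clockwise as seen looking down on the knob. Bites from about 0.7. Turning takes up to 0.2 N m: grip with 40 N or more. At 0 the bar lies 37 degrees anticlockwise of the pad's line of slope, at 1.4 it lies 43 degrees clockwise of it: one grasp is enough.
- carton: The closed white sweet box with a yellow band, lying loose on the bed between blade and fence: 110 (x) x 150 (y) x 50 mm high, about 0.35 kg. Origin: centre of its underside, z up. Set down a little askew and short of the fence.
- jar: Bystander: amber glass jar with steel cap, 72 mm across, 100 mm high; origin at the centre of its underside.
- bowl: Bystander: open steel bowl, 100 mm across, 45 mm high; origin at the centre of its underside.
- spare_carton: Bystander: smaller square white box with a yellow band, 90 x 90 x 60 mm, lying on the counter off the gauge; origin at the centre of its underside.
Not all that is in view belongs to the job. What is shaped like the carton but red is not meant.

How it is judged:
By the outcome, as a careful person would: the job done as asked, in the order asked, and still so for the second after the job is handed in, with the robot touching nothing.
It also fails if it takes over 35 s, if anything falls off the work surface, if the arm or the gripper's body presses on something with over 40 N, if the wrist force passes 120 N, or if a joint passes its speed limit or range.

### The arm

A 6-joint arm with a two-finger parallel gripper is mounted at the origin on the work surface. World frame = base frame: x ahead of the robot, y to its left, z up, the work surface at z = 0. Lengths are in m, angles in rad, forces in N, time in s.
With the tool pointing down it reaches from about 0.3 to 0.75 m from the base axis. Payload 8.5 kg.
Tool frame: the origin (TCP) lies at the very end of the fingers, on their centre line; the grasp point (between the pads) lies 19 mm behind it; z points along the fingers, y is the line along which they close (so a half turn about z gives the same grasp; the last joint's range is limited). The gripper opens to 88 mm and grips with 3 to 60 N. Pads are 18 mm wide; open, the fingers measure 123 mm over their backs; the gripper's body (75 mm by 187 mm) begins 45 mm behind the grasp point.
Start: joints at [1.005, 0.381, 1.297, -0, 1.464, -0.215], TCP at [0.189, 0.516, 0.239] pointing down, gripper open.
Joint ranges: [-3.11, 3.11], [-0.89, 2.33], [0.22, 2.48], [-1.42, 4.56], [0.17, 2.85], [-2.88, 2.88]. Speed limits (rad/s): [2.39, 2.39, 3.14, 3.14, 3.14, 3.14].

### API

Orientations are given as [roll, pitch, yaw] about the fixed x, y, z axes, in that order (R = Rz(yaw) Ry(pitch) Rx(roll)).
In Python, from workcell import env, cams gives the robot as it stands.
- The arm moves only by the tool move_arm, never from a script. Its arguments are lists of equal length, an entry for each row: "dp": the shift along the tool's x, y, z in cm, a list of three; "dr": the turn, a rotation vector about the tool's x, y, z in rad, a list of three; "fingers": the finger opening in cm, from 0 to 8.81. In form: {"dp": [[dx, dy, dz], ...], "dr": [[wx, wy, wz], ...], "fingers": [fingers, ...]}. A call has 1 to 12 rows; each row is the pose to reach, as a shift and turn from the pose commanded when the call began, along the tool's axes at that moment; what a row does not reach only later rows make up. A row lasts 1/8 s, in which the tool goes at most 62.5 mm and 10.7 degrees, less where a joint would pass 70% of its speed; a pose out of reach is approached as far as the arm can. A call with a gripper value outside its range is refused whole. The fingers move at their own pace and stop on an object; "newtons" is the grip in N (left out, the last holds). Time passes only in rows, so rows that repeat a pose let the fingers close. It gives the time, the measured TCP pose, the force, the opening and the grip force at its end, in the units of the state.
- env.sense(): the state, without advancing time (a new reading comes with each control period).
- cams.get_image(name): name is "scene" or "top"; returns a dict with "pixels" (480x640x3 uint8, blue, green, red), "fx", "fy", "cx", "cy" (pixels), "R" (3x3) and "t" (3): a world point X has camera coordinates R X + t. Camera axes: x right, y down, z forward; pixel columns grow to the right and rows downward; lengths in m; the calibration is good to about 2 mm. A picture is of the moment at which its call begins. There is no depth.
- env.finish_job(): hands the job in; it is judged then, once.
The state is a dict: "time": time; "joints": joint angles; "joint_velocities": joint speeds; "effort": joint torques, N m; "eef_pos": TCP position; "tcp_rot": TCP orientation; "force": force on the tool from outside, world axes, zero at the start; "torque": the same for the moment, N m; "width": finger opening in m; "finger_force": force on a finger pad.
Only numpy, scipy, OpenCV 4.12 (cv2) and the standard library are available. Lean on these libraries where they do the work, as an engineer would, in place of code of your own. Each camera call takes 0.05 s, during which the arm holds its last target. There are 200 camera calls.

## Working session

There is one attempt and no reset: what is moved stays moved. The work goes in short steps, Python scripts to look and compute and a tool call to move; the robot and the scene stay as the last step left them, time stands still between calls to the robot, and variables do not carry over. Pictures are saved under pics/ and viewed, at most 10 in all, crops included, and the job is handed in when it is done.

Besides the shell and the picture viewer there is one more tool, called after "Call:" as a command line: name --argument value ..., lists and objects as JSON in quotes. move_arm: Moves the arm, as the interface text tells. Its arguments: {"type":"object","properties":{"dp":{"type":"array","items":{"type":"array","items":{"type":"number"}}},"dr":{"type":"array","items":{"type":"array","items":{"type":"number"}}},"fingers":{"type":"array","items":{"type":"number"}},"newtons":{"type":"number"}},"required":["dp","dr","fingers"]}

```bash
mkdir -p pics && ls && python3 - <<'E'
from workcell import env,cams
import cv2,numpy as np
s=env.sense(); print({k:np.round(v,3).tolist() for k,v in s.items()})
for n in("scene","top"):
    i=cams.get_image(n); cv2.imwrite(f"pics/{n}0.png",i["pixels"])
    print(n,i["fx"],i["fy"],i["cx"],i["cy"],np.round(i["R"],4).tolist(),np.round(i["t"],4).tolist())
E
```

```text
pics
{'time': 0.0, 'joints': [1.005, 0.381, 1.298, -0.0, 1.464, -0.215], 'joint_velocities': [-0.0, -0.002, -0.0, 0.001, -0.001, -0.001], 'effort': [0.0, -43.793, -22.456, 0.071, 0.035, -0.0], 'eef_pos': [0.189, 0.516, 0.238], 'tcp_rot': [-3.14, -0.0, 2.791], 'force': [-0.15, -0.387, 0.505], 'torque': [0.041, -0.006, -0.017], 'finger_force': 0.0, 'width': 0.088}
scene 556.3575685575385 556.3575685575385 315.21074087882386 239.8946636805405 [[-0.4122, 0.9111, -0.0027], [0.7548, 0.3398, -0.5611], [-0.5103, -0.2333, -0.8277]] [0.1856, -0.3677, 1.5831]
top 440.06300020121273 440.06300020121273 311.7404785700955 240.8312202716866 [[-0.0207, -0.9996, 0.0193], [-0.9949, 0.0187, -0.0988], [0.0984, -0.0212, -0.9949]] [0.0244, 0.5597, 1.2169]
```

View pics/scene0.png

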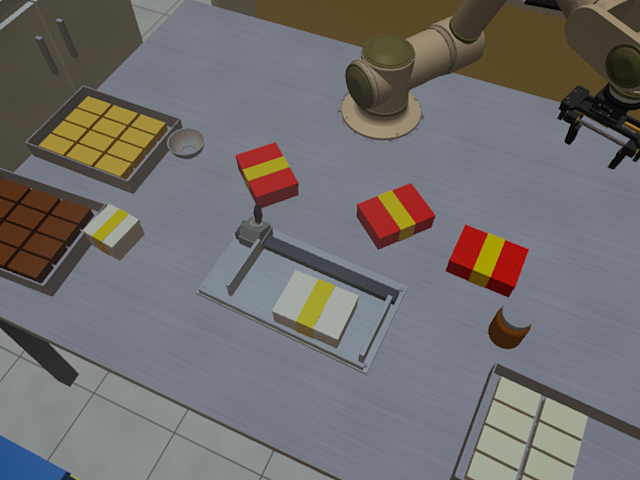

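View pics/top0.png

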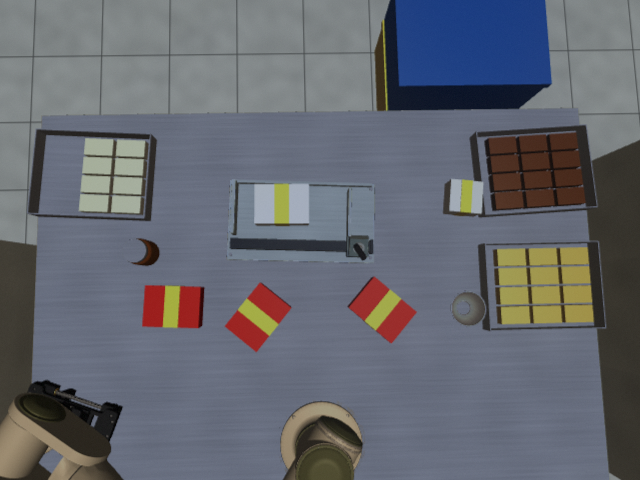

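The scene view shows the gauge with the white and yellow box at (316,307), the knob at (258,215) and the fence at (375,330). In the top view the box is at (282,204), the knob at (360,248) and the fence at (235,207).

White boxes with a yellow band are at top (282,204), in the gauge, and (466,196), off the gauge. The red ones at (173,307), (258,316) and (382,309) are decoys. The carton is the one at (282,204), because it lies between blade and fence. I'll confirm that in an enlarged crop.

```bash
cat > h.py <<'E'
import numpy as np,cv2
from workcell import env,cams
def ray(i,u,v):
    R=np.array(i["R"]);t=np.array(i["t"]);d=R.T@np.array([(u-i["cx"])/i["fx"],(v-i["cy"])/i["fy"],1]);return -R.T@t,d
def plane(i,u,v,z):
    c,d=ray(i,u,v);return c+d*(z-c[2])/d[2]
def proj(i,X):
    p=np.array(i["R"])@np.array(X)+np.array(i["t"]);return np.array([i["fx"]*p[0]/p[2]+i["cx"],i["fy"]*p[1]/p[2]+i["cy"]])
def tri(i,a,j,b):
    c,d=ray(i,*a);e,f=ray(j,*b);k=np.linalg.lstsq(np.c_[d,-f],e-c,rcond=None)[0];p,q=c+k[0]*d,e+k[1]*f
    return (p+q)/2,np.linalg.norm(p-q)
E
python3 - <<'E'
import cv2
a=cv2.imread("pics/top0.png")[170:275,220:385]; b=cv2.imread("pics/scene0.png")[195:375,190:415]
cv2.imwrite("pics/ct.png",cv2.resize(a,None,fx=4.8,fy=4.8,interpolation=cv2.INTER_CUBIC))
cv2.imwrite("pics/cs.png",cv2.resize(b,None,fx=3.3,fy=3.3,interpolation=cv2.INTER_CUBIC))
E
```

```text
(no output)
```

View pics/ct.png

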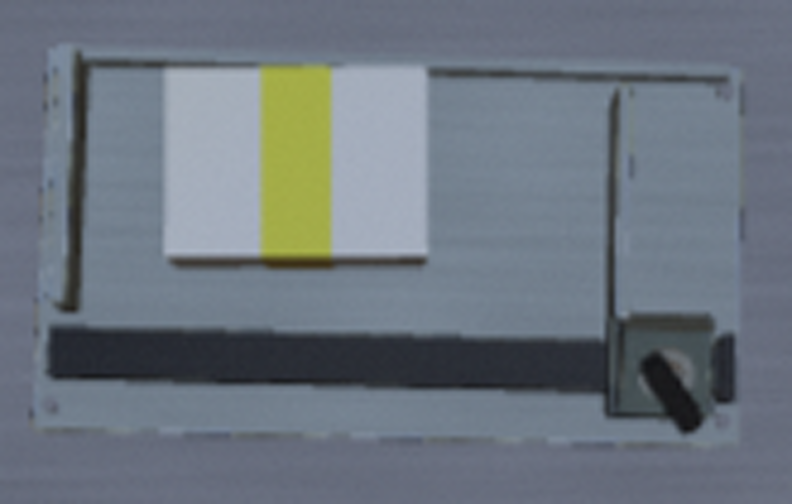

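View pics/cs.png

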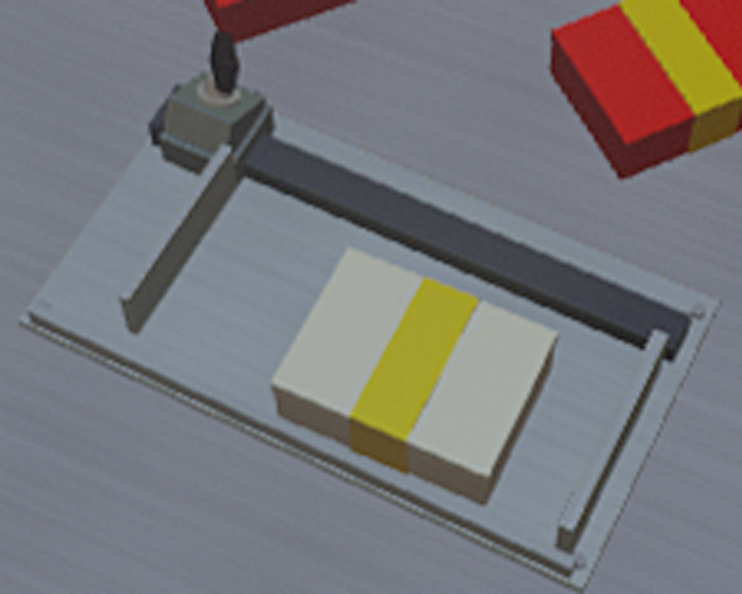

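The crops confirm it: the white carton with the yellow band lies between the blade (top crop x≈612) and the fence (x≈75). The knob bar runs from (655,358) to (690,425), about 37° anticlockwise of the slope line, so it is loose. Next I measure.

```bash
cat > meas.py <<'E'
from h import *
def dark(img,roi,thr=75):
    u0,v0,u1,v1=roi; m=np.zeros(img.shape[:2],np.uint8); m[v0:v1,u0:u1]=(img[v0:v1,u0:u1].max(2)<thr)*255
    n,l,s,c=cv2.connectedComponentsWithStats(m); return l,s,c
T=cams.get_image("top");S=cams.get_image("scene")
for n,i,roi in(("top",T,(225,228,385,275)),("scene",S,(225,200,410,320))):
    for thr in (45,60,75):
        l,s,c=dark(i["pixels"],roi,thr)
        for k in range(1,len(s)):
            if s[k,4]>25:
                r=cv2.minAreaRect(np.argwhere(l==k)[:,::-1].astype(np.float32))
                print(n,thr,s[k].tolist(),np.round(c[k],1),np.round(r[0],1),np.round(r[1],1),round(r[2],1))
f=lambda p:(220+(p[0]+.5)/4.8-.5,170+(p[1]+.5)/4.8-.5)
g=lambda p:(190+(p[0]+.5)/3.3-.5,195+(p[1]+.5)/3.3-.5)
print("bed corners top",[plane(T,*f(p),.008).round(4)[:2] for p in((36,428),(740,442))])
print("bed corners scene FN,FF",[plane(S,*g(p),.008).round(4)[:2] for p in((719,301),(582,589))])
print("fence top inner edge top",[plane(T,*f(p),.063).round(4)[:2] for p in((80,50),(66,305))])
print("rail edges top",[plane(T,*f(p),.028).round(4)[:2] for p in((50,327),(605,340),(50,376),(605,391))])
print("blade face top edge",[plane(T,*f(p),.061).round(4)[:2] for p in((616,88),(612,320))])
print("carton top",[plane(T,*f(p),.058).round(4)[:2] for p in((164,66),(428,68),(427,258),(165,257))])
E
python3 meas.py
```

```text
top 45 [354, 244, 12, 16, 91] [359.5 251.4] [359.3 251.5] [17.2  5.5] 56.3
top 60 [231, 239, 116, 15, 1123] [288.  244.7] [288.5 245.7] [115.3  12. ] 1.3
top 60 [368, 241, 5, 13, 54] [370.3 246.9] [370. 247.] [12.  4.] 90.0
top 60 [348, 243, 19, 17, 116] [358.8 251.8] [358.6 252.5] [16.4 15.1] 24.4
top 75 [230, 228, 138, 32, 1451] [299.2 244.9] [298.8 238.8] [136.8  29.6] 4.8
top 75 [368, 240, 5, 14, 65] [370.1 246.6] [370.  246.5] [13.  4.] 90.0
scene 45 [254, 206, 8, 17, 52] [256.8 215.9] [257.5 214. ] [16.  7.] 90.0
scene 45 [351, 284, 35, 17, 76] [370.1 292.7] [367.7 291.7] [36.8  2.5] 23.2
scene 60 [254, 205, 8, 18, 114] [257.3 213.3] [257.5 213.5] [17.  7.] 90.0
scene 60 [259, 226, 11, 14, 45] [263.2 233. ] [263.4 231.6] [ 4.2 15.5] 33.7
scene 60 [261, 230, 125, 71, 445] [321.  270.3] [322.7 272. ] [134.1  20.1] 30.4
scene 60 [236, 233, 17, 14, 55] [243.2 240.7] [242.6 240. ] [19.   6.7] 37.6
scene 75 [254, 204, 8, 20, 126] [257.4 213.3] [257.5 213.5] [19.  7.] 90.0
scene 75 [259, 225, 11, 16, 61] [263.5 232.6] [263.5 231.8] [ 4.4 17.5] 33.7
scene 75 [229, 229, 170, 91, 1272] [321.1 274.3] [316.3 272.3] [167.9  70.9] 9.3
scene 75 [235, 231, 18, 17, 96] [243.1 240.3] [242.8 239.6] [20.5  7.5] 42.7
scene 75 [270, 238, 39, 16, 77] [287.8 244.9] [289.  245.6] [40.9  3.7] 21.0
scene 75 [308, 254, 23, 10, 32] [318.7 257.7] [319.2 258. ] [23.1  2.6] 20.2
bed corners top [array([0.5152, 0.2552]), array([ 0.4986, -0.1636])]
bed corners scene FN,FF [array([0.5145, 0.2574]), array([0.7435, 0.2468])]
fence top inner edge top [array([0.7301, 0.2201]), array([0.5818, 0.2286])]
rail edges top [array([0.5732, 0.2435]), array([ 0.5594, -0.0826]), array([0.5443, 0.2436]), array([ 0.5292, -0.0818])]
blade face top edge [array([ 0.7031, -0.09  ]), array([ 0.5676, -0.0837])]
carton top [array([0.7211, 0.1722]), array([0.7174, 0.019 ]), array([0.6059, 0.0218]), array([0.6092, 0.1725])]
```

```bash
cat > k.py <<'E'
from h import *
from scipy.spatial.transform import Rotation as Ro
def comp(i,roi,thr,near):
    u0,v0,u1,v1=roi;im=i["pixels"];m=np.zeros(im.shape[:2],np.uint8);m[v0:v1,u0:u1]=im[v0:v1,u0:u1].max(2)<thr
    n,l,s,c=cv2.connectedComponentsWithStats(m);k=1+np.argmin(np.linalg.norm(c[1:]-near,axis=1)+1e3*(s[1:,4]<30));return c[k],np.argwhere(l==k)[:,::-1]
yaw=np.radians(-2.5);G=Ro.from_euler('z',yaw).as_matrix()
T=cams.get_image("top");S=cams.get_image("scene")
a,_=comp(T,(345,235,385,275),47,(359,251));b,_=comp(S,(225,200,280,225),65,(257,213))
P,gap=tri(T,a,S,b);print("knob",a,b,P.round(4),"gap",gap.round(4))
org=np.array([.622,.0408,0]);print("in gauge",(G.T@(P-org)).round(4))
print("plane check z=.087",plane(T,*a,.087).round(4),plane(S,*b,.087).round(4))
kz=G@np.array([-np.sin(np.radians(28)),0,np.cos(np.radians(28))])
down=G@np.array([-np.cos(np.radians(28)),0,-np.sin(np.radians(28))])
bar=Ro.from_rotvec(kz*np.radians(37)).apply(down)
tz=-kz
s=env.sense();R0=Ro.from_euler('xyz',s["tcp_rot"]);p0=np.array(s["eef_pos"])
for sg in(1,-1):
    tx=sg*bar;ty=np.cross(tz,tx);Rt=Ro.from_matrix(np.c_[tx,ty,tz])
    rv=(R0.inv()*Rt).as_rotvec();print("sg",sg,"tool y yaw",np.degrees(np.arctan2(ty[1],ty[0])).round(1),"dr",rv.round(3))
    for o in(0.10,0.05,0.0):
        X=P+kz*(o-.019);print(o,X.round(4),"dp cm",(R0.inv().apply(X-p0)*100).round(2))
E
python3 k.py
```

```text
knob [359.48351648 251.37362637] [257.41666667 213.425     ] [ 0.523  -0.1125  0.0878] gap 0.0014
in gauge [-0.0923 -0.1575  0.0878]
plane check z=.087 [ 0.5233 -0.1133  0.087 ] [ 0.5222 -0.1121  0.087 ]
sg 1 tool y yaw 121.1 dr [ 0.085 -0.5   -0.933]
0.1 [ 0.485  -0.1108  0.1593] dp cm [-49.35 -48.73   7.94]
0.05 [ 0.5084 -0.1119  0.1152] dp cm [-51.59 -48.02  12.35]
0.0 [ 0.5319 -0.1129  0.071 ] dp cm [-53.83 -47.3   16.77]
sg -1 tool y yaw -58.9 dr [-0.591 -0.101  2.137]
0.1 [ 0.485  -0.1108  0.1593] dp cm [-49.35 -48.73   7.94]
0.05 [ 0.5084 -0.1119  0.1152] dp cm [-51.59 -48.02  12.35]
0.0 [ 0.5319 -0.1129  0.071 ] dp cm [-53.83 -47.3   16.77]
```

The knob triangulates to z=0.088 (expected 0.087). The blade face and fence leave about 162 mm of travel. Moving to hover.

Call:
move_arm --dp '[[-5,-5,0],[-10,-10,0],[-15,-14.8,0],[-20,-19.7,1],[-25,-24.6,1],[-30,-29.6,2],[-35,-34.5,3],[-40,-39.5,4],[-45,-44.4,6],[-49.35,-48.73,7.9],[-49.35,-48.73,7.9],[-49.35,-48.73,7.9]]' --dr '[[0.008,-0.05,-0.09],[0.017,-0.1,-0.18],[0.025,-0.15,-0.28],[0.034,-0.2,-0.37],[0.042,-0.25,-0.46],[0.051,-0.3,-0.56],[0.06,-0.35,-0.65],[0.068,-0.4,-0.75],[0.077,-0.45,-0.84],[0.085,-0.5,-0.933],[0.085,-0.5,-0.933],[0.085,-0.5,-0.933]]' --fingers '[5,5,5,5,5,5,5,5,5,5,5,5]' --newtons 50

```text
time: 1.8
eef_pos: [0.4824, -0.08, 0.1704]
tcp_rot: [-2.834, 0.368, -2.5]
force: [1.1, 0.6, 0.3]
width: 0.0499
finger_force: 0.0
```

Call:
move_arm --dp '[[0,0,0],[0,0,0]]' --dr '[[0,0,0],[0,0,0]]' --fingers '[5,5]'

```text
time: 2.05
eef_pos: [0.482, -0.0774, 0.1706]
tcp_rot: [-2.834, 0.367, -2.495]
force: [-0.3, 0.9, -0.0]
width: 0.0503
finger_force: 0.0
```

```bash
cat > go.py <<'E'
import sys
from h import *
from scipy.spatial.transform import Rotation as Ro
P=np.array([.523,-.1125,.0875]);a=np.radians(28);G=Ro.from_euler('z',np.radians(-2.5)).as_matrix()
kz=G@[-np.sin(a),0,np.cos(a)];down=G@[-np.cos(a),0,-np.sin(a)]
def tgt(P,kn=0.):
    tx=Ro.from_rotvec(kz*(np.radians(37)-kn)).apply(down);return Ro.from_matrix(np.c_[tx,np.cross(-kz,tx),-kz])
def rep(P,o,kn=0.):
    s=env.sense();R0=Ro.from_euler('xyz',s["tcp_rot"]);p0=np.array(s["eef_pos"])
    print("pos",p0.round(4),"rot",np.round(s["tcp_rot"],3),"j",np.round(s["joints"],2),"F",np.round(s["force"],1),"T",np.round(s["torque"],2),"w",s["width"],"ff",s["finger_force"],"t",s["time"])
    print("dr",(R0.inv()*tgt(P,kn)).as_rotvec().round(3),*[(x,(R0.inv().apply(P+kz*(x-.019)-p0)*100).round(2)) for x in o])
if __name__=="__main__":
    rep(P,(.1,.05,0))
    for n in("top","scene"):
        i=cams.get_image(n);c=proj(i,P).astype(int);im=i["pixels"][c[1]-50:c[1]+50,c[0]-60:c[0]+60]
        cv2.imwrite(f"pics/h_{n}.png",cv2.resize(im,None,fx=3.3,fy=3.3))
    cv2.imwrite("pics/h.png",np.hstack([cv2.imread("pics/h_top.png"),cv2.imread("pics/h_scene.png")]))
E
python3 go.py
```

```text
pos [ 0.482  -0.0774  0.1706] rot [-2.834  0.367 -2.495] j [-0.5   0.19  1.9   0.32  0.64 -2.88] F [-0.3  0.9 -0. ] T [0.11 0.23 0.02] w 0.050345420019450235 ff 0.0 t 2.05
dr [-0.004 -0.021 -0.009] (0.1, array([ 2.07, -2.58,  1.29])) (0.05, array([ 1.97, -2.56,  6.29])) (0, array([ 1.86, -2.53, 11.29]))
```

Joint 6 is at its limit (-2.88), so this branch of the grasp doesn't work. I'll use the equivalent grasp half a turn on, rotating positively about tool z.

Call:
move_arm --dp '[[0,0,0],[0,0,0],[0,0,0],[0,0,0],[0,0,0],[0,0,0],[0,0,0],[0,0,0],[0,0,0],[0,0,0]]' --dr '[[0,0,0.18],[0,0,0.36],[0,0,0.54],[0,0,0.72],[0,0,0.9],[0,0,1.08],[0,0,1.26],[0,0,1.44],[0,0,1.6],[0,0,1.6]]' --fingers '[5,5,5,5,5,5,5,5,5,5]'

```text
time: 3.4
eef_pos: [0.4822, -0.0771, 0.1712]
tcp_rot: [2.75, 0.278, 2.078]
force: [-0.3, -0.2, 0.1]
width: 0.0496
finger_force: 0.0
```

```bash
sed -i 's/tx=Ro.from_rotvec/tx=-Ro.from_rotvec/' go.py && python3 -c "
from go import *
rep(P,(.1,.05,0))"
```

```text
pos [ 0.4822 -0.0771  0.1712] rot [2.75  0.278 2.078] j [-0.5   0.19  1.9   0.32  0.64 -1.28] F [-0.3 -0.2  0.1] T [-0.02  0.23  0.03] w 0.04955519453719591 ff 0.0 t 3.4
dr [-0.011  0.02   1.535] (0.1, array([-2.64, -2.06,  1.33])) (0.05, array([-2.61, -1.96,  6.33])) (0, array([-2.58, -1.86, 11.33]))
```

Call:
move_arm --dp '[[-0.3,-0.2,0.1],[-0.6,-0.5,0.3],[-0.9,-0.7,0.4],[-1.2,-1,0.6],[-1.5,-1.2,0.8],[-1.8,-1.4,0.9],[-2.1,-1.6,1.1],[-2.64,-2.06,1.33],[-2.64,-2.06,1.33],[-2.64,-2.06,1.33]]' --dr '[[0,0,0.18],[0,0,0.36],[0,0,0.54],[0,0,0.72],[0,0,0.9],[0,0,1.08],[0,0.01,1.26],[-0.01,0.02,1.44],[-0.01,0.02,1.535],[-0.01,0.02,1.535]]' --fingers '[5,5,5,5,5,5,5,5,5,5]'

```text
time: 4.65
eef_pos: [0.4851, -0.1114, 0.1588]
tcp_rot: [2.832, -0.383, 0.664]
force: [-0.6, 0.3, 0.9]
width: 0.05
finger_force: 0.0
```

```bash
python3 go.py
```

```text
pos [ 0.4851 -0.1114  0.1588] rot [ 2.832 -0.383  0.664] j [-0.59  0.23  1.9   0.43  0.63  0.08] F [-0.6  0.3  0.9] T [0.   0.39 0.03] w 0.04998243733228112 ff 0.0 t 4.65
dr [-0.001  0.001  0.001] (0.1, array([ 0.03, -0.04, -0.02])) (0.05, array([ 0.04, -0.04,  4.98])) (0, array([ 0.04, -0.03,  9.98]))
```

View pics/h.png

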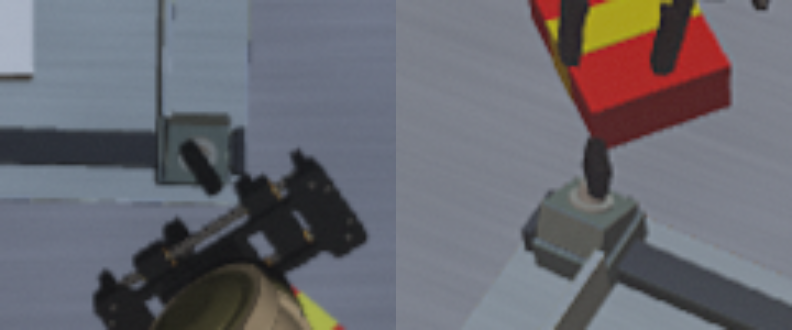

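The picture shows the fingers straddling along the line across the bar: tips at (570,50) and (665,65) on the right, bar at (597,170). The approach axis is right, so I descend along tool z.

Call:
move_arm --dp '[[0,0,2.5],[0,0,5],[0,0,7],[0,0,8.5],[0,0,9.5],[0,0,9.9],[0,0,9.9]]' --dr '[[0,0,0],[0,0,0],[0,0,0],[0,0,0],[0,0,0],[0,0,0],[0,0,0]]' --fingers '[5,5,5,5,5,5,5]'

```text
time: 5.62
eef_pos: [0.5316, -0.1138, 0.0713]
tcp_rot: [2.834, -0.384, 0.66]
force: [0.3, -0.1, -0.6]
width: 0.0497
finger_force: 0.0
```

Call:
move_arm --dp '[[0,0,0],[0,0,0],[0,0,0],[0,0,0]]' --dr '[[0,0,0],[0,0,0],[0,0,0],[0,0,0]]' --fingers '[0.5,0.5,0.5,0.5]' --newtons 50

```text
time: 6.12
eef_pos: [0.5312, -0.1135, 0.0711]
tcp_rot: [2.835, -0.384, 0.659]
force: [-3.0, 1.3, 1.2]
width: 0.0176
finger_force: 50.0
```

```bash
python3 -c "
from go import *
rep(P,(.0,))
s=env.sense();R0=Ro.from_euler('xyz',s['tcp_rot'])
print('gauge y in tool',R0.inv().apply(G@[0,1,0]).round(4),'gauge x',R0.inv().apply(G@[1,0,0]).round(4))"
```

```text
pos [ 0.5312 -0.1135  0.0711] rot [ 2.835 -0.384  0.659] j [-0.53  0.45  1.9   0.58  0.41 -0.05] F [-3.   1.3  1.2] T [0.19 0.58 0.16] w 0.017552967365393322 ff 50.00317633152008 t 6.125
dr [-0.002  0.002 -0.003] (0.0, array([ 0.07, -0.02,  0.06]))
gauge y in tool [ 5.995e-01 -8.004e-01  6.000e-04] gauge x [0.7074 0.5303 0.4673]
```

Gripped at 50 N with low side force. Next, slide 9 cm along the rail, short of touching the carton.

Call:
move_arm --dp '[[0.3,-0.4,0],[0.9,-1.2,0],[1.5,-2,0],[2.1,-2.8,0],[2.7,-3.6,0],[3.3,-4.4,0],[3.9,-5.2,0],[4.5,-6,0],[5.1,-6.8,0],[5.4,-7.2,0],[5.4,-7.2,0]]' --dr '[[0,0,0],[0,0,0],[0,0,0],[0,0,0],[0,0,0],[0,0,0],[0,0,0],[0,0,0],[0,0,0],[0,0,0],[0,0,0]]' --fingers '[0.5,0.5,0.5,0.5,0.5,0.5,0.5,0.5,0.5,0.5,0.5]'

```text
time: 7.5
eef_pos: [0.5354, -0.0233, 0.0711]
tcp_rot: [2.835, -0.384, 0.66]
force: [-2.8, 1.6, 0.9]
width: 0.0177
finger_force: 50.0
```

```bash
cat > w.py <<'E'
from go import *
s=env.sense();R0=Ro.from_euler('xyz',s['tcp_rot'])
print("t",s["time"],"slid mm",(1e3*G.T@(np.array(s['eef_pos'])-[.5312,-.1135,.0711])).round(1),"F gauge",(G.T@s['force']).round(1),"F tool",R0.inv().apply(s['force']).round(1),'T',np.round(s['torque'],2),"w",round(s["width"],4),"j",np.round(s["joints"],2),"kn err",(R0.inv()*tgt(P)).as_rotvec().round(3))
E
python3 w.py; python3 - <<'E'
from h import *
out=[]
for n,(u,v) in(("top",(300,220)),("scene",(300,280))):
    i=cams.get_image(n);im=i["pixels"][v-75:v+75,u-100:u+100];out.append(cv2.resize(im,None,fx=2,fy=2,interpolation=cv2.INTER_CUBIC))
cv2.imwrite("pics/s1.png",np.hstack(out))
E
```

```text
t 7.5 slid mm [ 0.2 90.3  0. ] F gauge [-2.9  1.5  0.9] F tool [-0.8 -2.4 -2.2] T [0.16 0.71 0.16] w 0.0177 j [-0.33  0.44  1.92  0.42  0.33  0.28] kn err [-0.002  0.001 -0.002]
```

View pics/s1.png

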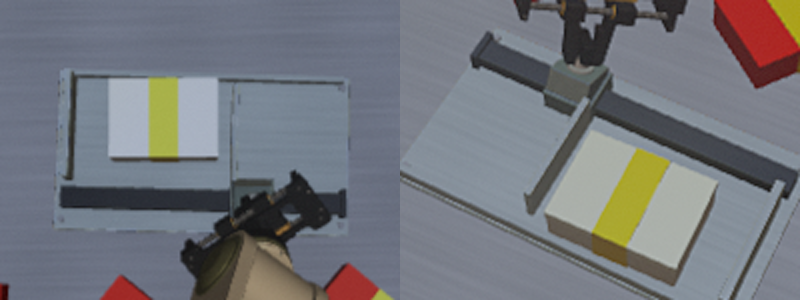

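The stop has followed: the blade is at (232,130) in the left panel, about 10 mm short of the carton's edge at (217,…). Side load is about 3 N. Now pushing the carton more slowly.

Call:
move_arm --dp '[[0.3,-0.4,0],[0.6,-0.8,0],[0.9,-1.2,0],[1.2,-1.6,0],[1.5,-2,0],[1.8,-2.4,0],[2.1,-2.8,0],[2.4,-3.2,0],[2.7,-3.6,0],[3,-4,0],[3.3,-4.4,0],[3.6,-4.8,0]]' --dr '[[0,0,0],[0,0,0],[0,0,0],[0,0,0],[0,0,0],[0,0,0],[0,0,0],[0,0,0],[0,0,0],[0,0,0],[0,0,0],[0,0,0]]' --fingers '[0.5,0.5,0.5,0.5,0.5,0.5,0.5,0.5,0.5,0.5,0.5,0.5]'

```text
time: 9.1
eef_pos: [0.5381, 0.0356, 0.0711]
tcp_rot: [2.834, -0.383, 0.659]
force: [-4.5, -4.2, 0.8]
width: 0.0181
finger_force: 50.0
```

```bash
python3 w.py
```

```text
t 9.1 slid mm [  0.4 149.3   0. ] F gauge [-4.3 -4.4  0.8] F tool [-5.3  1.5 -2.7] T [-0.53  0.93 -0.23] w 0.0181 j [-0.18  0.45  1.91  0.22  0.3   0.59] kn err [-0.001  0.002 -0.004]
```

Pushing now takes about 4 N (drag plus carton friction). I expect contact near 162 mm, so I'll creep on in 1 to 2 mm rows.

Call:
move_arm --dp '[[0.12,-0.16,0],[0.24,-0.32,0],[0.36,-0.48,0],[0.48,-0.64,0],[0.54,-0.72,0],[0.6,-0.8,0]]' --dr '[[0,0,0],[0,0,0],[0,0,0],[0,0,0],[0,0,0],[0,0,0]]' --fingers '[0.5,0.5,0.5,0.5,0.5,0.5]'

```text
time: 9.85
eef_pos: [0.5386, 0.0455, 0.0711]
tcp_rot: [2.834, -0.383, 0.659]
force: [-3.7, -3.8, 1.0]
width: 0.0177
finger_force: 50.0
```

```bash
python3 w.py
```

```text
t 9.85 slid mm [  0.4 159.2   0. ] F gauge [-3.5 -3.9  1. ] F tool [-4.5  1.6 -2.5] T [-0.58  0.91 -0.21] w 0.0177 j [-0.16  0.45  1.91  0.18  0.3   0.65] kn err [-0.001  0.002 -0.003]
```

Call:
move_arm --dp '[[0.06,-0.08,0],[0.12,-0.16,0],[0.18,-0.24,0],[0.18,-0.24,0]]' --dr '[[0,0,0],[0,0,0],[0,0,0],[0,0,0]]' --fingers '[0.5,0.5,0.5,0.5]'

```text
time: 10.35
eef_pos: [0.5387, 0.0486, 0.0711]
tcp_rot: [2.834, -0.384, 0.659]
force: [-3.4, -2.6, 0.9]
width: 0.0177
finger_force: 50.0
```

```bash
python3 w.py
```

```text
t 10.35 slid mm [  0.4 162.3  -0. ] F gauge [-3.3 -2.7  0.9] F tool [-3.6  0.7 -2.3] T [-0.39  0.88 -0.14] w 0.0177 j [-0.15  0.45  1.91  0.17  0.3   0.67] kn err [-0.001  0.002 -0.003]
```

Not in contact yet. Continuing at 0.5 mm per row.

Call:
move_arm --dp '[[0.03,-0.04,0],[0.06,-0.08,0],[0.09,-0.12,0],[0.12,-0.16,0]]' --dr '[[0,0,0],[0,0,0],[0,0,0],[0,0,0]]' --fingers '[0.5,0.5,0.5,0.5]'

```text
time: 10.85
eef_pos: [0.5388, 0.0506, 0.0711]
tcp_rot: [2.834, -0.383, 0.659]
force: [-4.0, -2.8, 0.7]
width: 0.0177
finger_force: 50.0
```

```bash
python3 w.py
```

```text
t 10.85 slid mm [  0.4 164.3  -0. ] F gauge [-3.9 -3.   0.7] F tool [-4.3  0.5 -2.5] T [-0.57  0.88 -0.28] w 0.0177 j [-0.15  0.45  1.91  0.16  0.3   0.68] kn err [-0.001  0.002 -0.003]
```

Call:
move_arm --dp '[[0.03,-0.04,0],[0.06,-0.08,0],[0.09,-0.12,0],[0.12,-0.16,0]]' --dr '[[0,0,0],[0,0,0],[0,0,0],[0,0,0]]' --fingers '[0.5,0.5,0.5,0.5]'

```text
time: 11.35
eef_pos: [0.5389, 0.0517, 0.0711]
tcp_rot: [2.833, -0.383, 0.659]
force: [-6.4, -15.2, 1.7]
width: 0.018
finger_force: 50.0
```

```bash
python3 w.py; python3 - <<'E'
from h import *
out=[]
for n,(u,v) in(("top",(275,205)),("scene",(330,290))):
    i=cams.get_image(n);im=i["pixels"][v-55:v+55,u-66:u+66];out.append(cv2.resize(im,None,fx=3,fy=3,interpolation=cv2.INTER_CUBIC))
cv2.imwrite("pics/s2.png",np.hstack(out))
E
```

```text
t 11.35 slid mm [  0.5 165.4   0. ] F gauge [ -5.7 -15.5   1.7] F tool [-12.7   9.9  -4.2] T [-2.27  1.23 -1.22] w 0.018 j [-0.14  0.45  1.91  0.15  0.3   0.69] kn err [ 0.     0.002 -0.003]
```

View pics/s2.png

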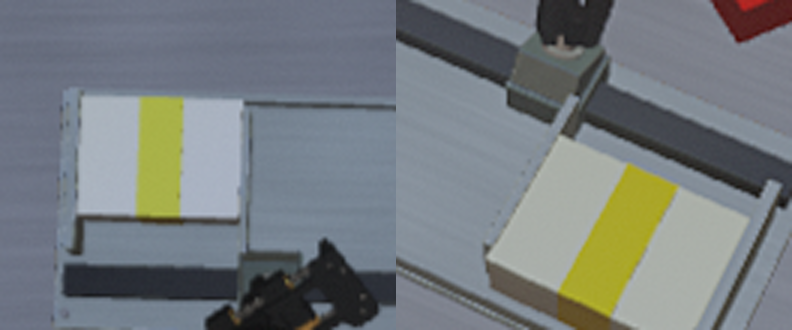

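The carton is now square between the fence (72,…) and the blade (244,…) in the left panel, with no gaps. The push reaction jumped to 15 N at 165 mm, so it is snug. Turning the knob clockwise, which is positive about tool z.

Call:
move_arm --dp '[[0,0,0],[0,0,0],[0,0,0],[0,0,0],[0,0,0],[0,0,0],[0,0,0],[0,0,0],[0,0,0],[0,0,0],[0,0,0]]' --dr '[[0,0,0.14],[0,0,0.28],[0,0,0.42],[0,0,0.56],[0,0,0.7],[0,0,0.84],[0,0,0.98],[0,0,1.12],[0,0,1.26],[0,0,1.38],[0,0,1.38]]' --fingers '[0.5,0.5,0.5,0.5,0.5,0.5,0.5,0.5,0.5,0.5,0.5]'

```text
time: 12.82
eef_pos: [0.5387, 0.0504, 0.0711]
tcp_rot: [-2.801, -0.355, -0.845]
force: [-10.4, -24.9, 1.9]
width: 0.0176
finger_force: 50.0
```

```bash
cat >> w.py <<'E'
print("T tool",R0.inv().apply(s['torque']).round(3))
E
python3 w.py
```

```text
t 12.825 slid mm [  0.4 164.   -0. ] F gauge [ -9.3 -25.4   1.9] F tool [11.6 23.7 -5.9] T [-3.57  1.6  -1.87] w 0.0176 j [-0.15  0.45  1.91  0.15  0.3   2.07] kn err [ 0.004  0.002 -1.385]
T tool [-3.993  1.695 -0.049]
```

Call:
move_arm --dp '[[0,0,0],[0,0,0],[0,0,0]]' --dr '[[0,0,0.03],[0,0,0.06],[0,0,0.06]]' --fingers '[0.5,0.5,0.5]'

```text
time: 13.2
eef_pos: [0.5387, 0.0503, 0.071]
tcp_rot: [-2.782, -0.335, -0.903]
force: [-11.6, -26.0, 0.9]
width: 0.0177
finger_force: 50.0
```

```bash
python3 w.py
```

```text
t 13.2 slid mm [ 3.00e-01  1.64e+02 -1.00e-01] F gauge [-10.5 -26.5   0.9] F tool [12.8 24.8 -5.6] T [-3.8   1.71 -1.64] w 0.0177 j [-0.15  0.45  1.91  0.15  0.3   2.13] kn err [ 0.004  0.002 -1.443]
T tool [-4.025  1.924 -0.369]
```

Call:
move_arm --dp '[[0,0,0],[0,0,0],[0,0,0]]' --dr '[[0,0,0.03],[0,0,0.06],[0,0,0.06]]' --fingers '[0.5,0.5,0.5]'

```text
time: 13.58
eef_pos: [0.5389, 0.05, 0.0712]
tcp_rot: [-2.763, -0.314, -0.962]
force: [-10.7, -27.8, 3.0]
width: 0.018
finger_force: 50.0
```

```bash
python3 w.py
```

```text
t 13.575 slid mm [5.000e-01 1.637e+02 1.000e-01] F gauge [ -9.4 -28.3   3. ] F tool [16.8 23.8 -6.9] T [-4.21  1.71 -1.77] w 0.018 j [-0.15  0.45  1.91  0.15  0.3   2.19] kn err [ 4.000e-03  1.000e-03 -1.503e+00]
T tool [-4.172  2.491 -0.447]
```

The torque about the knob axis levels off at about 0.45 N·m, above the 0.2 N·m needed, with 1.5 rad turned, so the knob is at its end. Now ease the push load and check that the stop holds.

Call:
move_arm --dp '[[0.06,0.05,0],[0.11,0.1,0],[0.11,0.1,0]]' --dr '[[0,0,0],[0,0,0],[0,0,0]]' --fingers '[0.5,0.5,0.5]'

```text
time: 13.95
eef_pos: [0.5388, 0.0498, 0.0712]
tcp_rot: [-2.762, -0.313, -0.961]
force: [-7.7, -15.5, 1.9]
width: 0.0177
finger_force: 50.0
```

```bash
python3 w.py
```

```text
t 13.95 slid mm [5.000e-01 1.634e+02 1.000e-01] F gauge [ -7.1 -15.9   1.9] F tool [ 8.5 14.4 -4.9] T [-2.39  1.3  -0.83] w 0.0177 j [-0.15  0.45  1.91  0.16  0.3   2.18] kn err [ 0.003  0.002 -1.502]
T tool [-2.572  1.144 -0.415]
```

Call:
move_arm --dp '[[0.06,0.05,0],[0.11,0.1,0],[0.11,0.1,0],[0.11,0.1,0],[0.11,0.1,0]]' --dr '[[0,0,0],[0,0,0],[0,0,0],[0,0,0],[0,0,0]]' --fingers '[0.5,0.5,4.5,4.5,4.5]'

```text
time: 14.58
eef_pos: [0.5391, 0.0501, 0.0713]
tcp_rot: [-2.76, -0.312, -0.962]
force: [0.4, -0.1, 0.8]
width: 0.0442
finger_force: 0.0
```

```bash
python3 w.py
```

```text
t 14.575 slid mm [  0.7 163.8   0.2] F gauge [ 0.4 -0.1  0.8] F tool [ 0.6 -0.5 -0.5] T [0.02 0.34 0.03] w 0.0442 j [-0.15  0.45  1.91  0.17  0.3   2.18] kn err [ 0.000e+00  1.000e-03 -1.503e+00]
T tool [-0.249 -0.24  -0.02 ]
```

Call:
move_arm --dp '[[0,0,-1],[0,0,-3],[0,0,-6],[0,0,-9],[0,0,-12],[0,0,-15],[0,0,-17],[0,0,-17],[0,0,-17]]' --dr '[[0,0,0],[0,0,0],[0,0,0],[0,0,0],[0,0,0],[0,0,0],[0,0,0],[0,0,0],[0,0,0]]' --fingers '[4.5,4.5,4.5,4.5,4.5,4.5,4.5,4.5,4.5]'

```text
time: 15.7
eef_pos: [0.4592, 0.0535, 0.2209]
tcp_rot: [-2.761, -0.311, -0.961]
force: [-0.0, 0.5, 0.1]
width: 0.0451
finger_force: 0.0
```

```bash
python3 - <<'E'
from h import *
out=[]
for n,(u,v) in(("top",(285,215)),("scene",(330,280))):
    i=cams.get_image(n);im=i["pixels"][v-60:v+60,u-66:u+66];out.append(cv2.resize(im,None,fx=3,fy=3,interpolation=cv2.INTER_CUBIC))
    if n=="top":
        g=i["pixels"][225:275,285:345].max(2)<47;l,m,s,c=cv2.connectedComponentsWithStats(g.astype(np.uint8))
        for k in range(1,l):
            if s[k,4]>30:
                r=cv2.minAreaRect(np.argwhere(m==k)[:,::-1].astype(np.float32));print(s[k],c[k]+[285,225],r[1:],plane(i,*(c[k]+[285,225]),.087).round(4))
cv2.imwrite("pics/s3.png",np.hstack(out))
E
```

```text
[  6  18  15  15 106] [298.52830189 249.73584906] ((6.363960266113281, 16.970561981201172), 45.0) [0.5309 0.0506 0.087 ]
[  0  37  15  13 122] [291.18852459 269.72131148] ((12.0, 14.0), 90.0) [0.4777 0.0711 0.087 ]
```

View pics/s3.png

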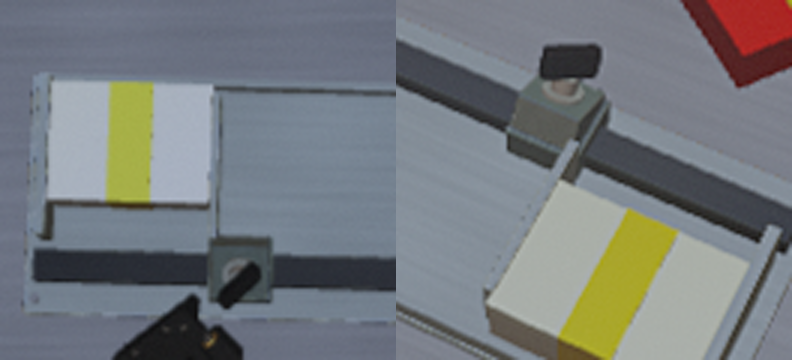

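After release, the bar at top crop (240,285) lies about 45° clockwise of the slope line, which matches full tightness. The blade (215,…) and the fence (42,…) still hold the carton square with no gap, and the gripper is clear.

```bash
python3 -c "
from workcell import env
print(env.finish_job())"
```

```text
the job is handed in; nothing more can be done
None
```

The job is handed in: the stop holds the carton square and snug against the fence, the knob is turned clockwise to its end and released, and the arm never went near the jar, the bowl or the spare box.

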